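# Gauge a squashed sleeve in the bench caliper

### The arm

A 6-joint arm with a two-finger parallel gripper is mounted at the origin on the work surface. World frame = base frame: x ahead of the robot, y to its left, z up, the work surface at z = 0. Lengths are in mm, angles in rad, forces in N, time in s.
With the tool pointing down it reaches from about 325 to 750 mm from the base axis. Payload 7.6 kg.
Tool frame: the origin (TCP) lies at the very end of the fingers, on their centre line; the grasp point (between the pads) lies 19 mm behind it (r.grip_depth is the distance from the TCP to the grasp point, in mm); y points along the fingers, x is the direction in which the jaws open and shut, and the axes are right-handed (so a half turn about y gives the same grasp; the last joint's range is limited). The gripper opens to 85 mm and grips with 20 to 120 N. Pads are 22 mm wide; open, the fingers measure 114 mm over their backs; the gripper's body (76 mm by 85 mm) begins 54 mm behind the grasp point. The pads swing forward as they close: fully open they stand 13 mm farther back than shut.
Start: joints at [1.239, 0.052, 1.401, -0, 1.689, -0.07], TCP at [135.863, 507.138, 209.823] pointing down, gripper open.
Joint ranges: [-2.9, 2.9], [-0.91, 2.17], [0.12, 2.37], [-1.06, 4.2], [0.26, 2.73], [-2.93, 2.93]. Speed limits (rad/s): [2.57, 2.57, 3.01, 3.14, 3.14, 3.14].

### API

Orientations are given as a unit quaternion [w, x, y, z].
In Python, from cell import r gives the robot as it stands.
- The arm moves only by the tool apply_moves, never from a script. Its argument "deltas" is a list of rows, each a list of 7 numbers: the turn, a rotation vector about the tool's x, y, z in degrees, then the shift along the tool's x, y, z in cm, then the closure, from -1 (fully open) to 1 (shut). In form: [[wx, wy, wz, x, y, z, fingers], ...]. A call has 1 to 12 rows; each row shifts and turns the pose as measured when the row begins, along the tool's axes as they then stand; what a row does not reach is not made up. A row lasts 1/12 s, in which the tool goes at most 41.7 mm and 7.16 degrees, less where a joint would pass 70% of its speed; a pose out of reach is approached as far as the arm can. A call is refused whole if a number of a shift passes 4.17 or a number of a turn 7.16, either way. A call with a gripper value outside its range is refused whole. The fingers move at their own pace and stop on an object; "newtons" is the grip in N (left out, the last holds). Time passes only in rows, so rows that do not move let the fingers close. It gives the time, the measured TCP pose, the force and the opening at its end, in the units of the state.
- r.state(): the state, without advancing time (a new reading comes with each control period).
- r.get_image(name): name is "side" or "top"; returns (picture, depth): 400x640x3 uint8, blue, green, red; 400x640 float32, mm along the optical axis (not along the pixel's ray), 0 where there is no reading.
- r.camera_model(name): a dict with "fx", "fy", "cx", "cy" (pixels), "world_from_camera" (4x4, takes a point from camera to world coordinates). Camera axes: x right, y up, looking along -z (the intrinsics and any distortion apply to the point x, -y, -z); pixel columns grow to the right and rows downward; lengths in mm; the calibration is good to about 2 mm. A picture is of the moment at which its call begins. camera_model takes no time and is no camera call.
- r.finish_job(): hands the job in, once; it reports no verdict.
Trained networks look in the newest picture that a camera, given by its name, has taken for a name from the list of things; names that differ only in an ending like _2 or _b are one class to them, and where a whole thing is asked for, a point or a joint stands for the part that bears it (a point fixed in the world has none). Each returns a list of dicts, best first, with "conf" (0 to 1); they miss things now and then, are a little off and sometimes report something else, mostly with a low value. They report only what shows in the picture. A call takes as long as a camera call. They do not tell look-alikes from the thing itself.
- r.find_in(camera, label): "point" ([x, y, z] in mm, in world coordinates, good to about 4 mm: the middle of the surface that is visible of it).
- r.silhouettes(camera, label): "mask" (400x640 bool, what is visible of it).
- r.place_of(camera, label): "point" ([x, y, z] in mm, in world coordinates, good to about 4 mm: a listed point, or the origin of a listed thing).
The state is a dict: "clock": time; "joint_positions": joint angles; "joint_vel": joint speeds; "effort": joint torques, N m; "position": TCP position; "ee_rot": TCP orientation; "contact_force": force on the tool from outside, world axes, zero at the start; "wrist_torque": the same for the moment, N m; "gripper_width": finger opening in mm.
Only numpy, scipy, OpenCV 4.12 (cv2) and the standard library are available. Lean on these libraries where they do the work, as an engineer would, in place of code of your own. Each camera call takes 0.05 s, during which the arm holds its last target. There are 200 camera calls.

### The job

Gauge the squashed aluminium tube sleeve (the part with the open bore) in the bench caliper: take it from the tray, stand it upright on the caliper's plate between the open jaws, about half-way along them, and let go of it. Then slide the moving jaw up by its thumb post until the sleeve is lightly but firmly held against both jaws, without squeezing so hard that the jaw leans, and leave it closed there, hands off. Leave the other loose things on the bench where they are.

Things in the scene. Friction and masses are not known exactly. Their poses are not given: they have to be found in the camera images.
- caliper: Bench caliper fixed to the table: dark steel plate, 12 mm thick, over x -65 to +85, y -110 to +110 mm. Origin: its underside, below the middle of the jaw faces in x. A beam runs along y at x = +55 mm. Both jaws reach from it in -x over the plate; their tops are at z = 47 mm, only the thumb post stands higher. The sleeve belongs between them at x = 0 (within 20 mm), free to slide on the plate.
- anvil: The fixed jaw: steel block at the +y end of the caliper, 32 mm high, 45 mm thick in y, its gauging face 50 mm wide in x. Origin: centre of its gauging face, caliper (0, +45, 31) mm; same axes as the caliper; the face looks to -y.
- sliding_jaw: The moving jaw: steel arm 14 mm thick in y, 32 mm high, reaching 25 mm in -x and 45 mm in +x (to its saddle). Origin: centre of its gauging face, which looks to +y at the anvil; axes as the caliper's when square. It closes towards +y.
- post_mid (a point): Middle of the moving jaw's upright round black thumb post, 16 mm diameter, 24.5 mm more above and below this point, 68.5 mm above the table. It stands on the saddle over the beam, on the axis about which the jaw can lean: 55 mm in +x and 17 mm in -y of the sliding jaw's origin.
- gap (a joint): Distance between the two gauging faces (m) while the jaw is square; 0 = shut, 0.09 = fully open. Starts at 0.062 to 0.084. Slides stiffly: about 2.5 N of friction, which also holds it where it is left.
- jaw_tilt (a joint): Lean of the moving jaw (rad, about the vertical axis through the thumb post), 0 = square. It has springy play, about 30 N m per rad: the sleeve pressing on the jaw 55 mm from the post, or a push on the arm away from the post, makes it lean; 4 N on the sleeve leans it 0.007 rad. More than 0.016 rad (1 degree, 8 to 9 N) is too much.
- sleeve_mid (a point): Centre (half-way up) of the sleeve: bare aluminium upright tube, z along it, closed below, wide open bore on top, 80 mm tall, about 100 g. It has been squashed out of round, so it is 32 to 42 mm across depending on the side; how wide it stands in the jaws is what is being gauged. Its centre is 46 mm above the table on the tray and at caliper z = 52 mm when it stands on the plate.
- tray: Fixed white tray 230 by 250 mm with a floor 6 mm thick and a rim 12 mm high; origin under its centre. The sleeve, the rod and the block stand on it, in any order, about 120 mm or more apart.
- rod: Bystander: solid aluminium round rod, 22 mm diameter, 80 mm tall, standing on the tray; origin at the centre of its foot.
- block: Bystander: square aluminium block 36 by 36 mm, 70 mm tall, standing on the tray; origin at the centre of its foot.
- bottle: Bystander: amber bottle 60 mm wide, 130 mm tall; origin at the centre of its foot.
- beaker: Bystander: glass beaker 70 mm wide, 90 mm tall; origin at the centre of its foot.
- marker: Bystander: black marker pen 130 mm long lying on the table; origin under its middle.
Not all that is in view belongs to the job. What is shaped like the part that bears sleeve_mid but green or red is not meant.

How it is judged:
By the outcome, as a careful person would: the job done as asked, in the order asked, and still so for the second after the job is handed in, with the robot touching nothing.
It also fails if it takes over 67 s, if anything falls off the work surface, if the arm or the gripper's body presses on something with over 40 N, if the wrist force passes 120 N, or if a joint passes its speed limit or range.

## Working session

There is one attempt and no reset: what is moved stays moved. The work goes in short steps, Python scripts to look and compute and a tool call to move; the robot and the scene stay as the last step left them, time stands still between calls to the robot, and variables do not carry over. Pictures are saved under pics/ and viewed, about 8 in all and at most 12, crops included, and the job is handed in when it is done.

Besides the shell and the picture viewer there is one more tool, called as name(argument=value, ...), one argument or row to a line, values as JSON. apply_moves: Moves the arm, as the interface text tells. Its arguments: {"type":"object","properties":{"deltas":{"type":"array"},"newtons":{"type":"number"}},"required":["deltas"]}

```bash
ls; mkdir -p pics; cat > h.py <<'E'
import numpy as np, cv2
from cell import r
from scipy.spatial.transform import Rotation as R
def cloud(name):
    im,d=r.get_image(name); m=r.camera_model(name)
    v,u=np.mgrid[0:400,0:640]; 
    p=np.stack([(u-m["cx"])/m["fx"]*d,-(v-m["cy"])/m["fy"]*d,-d],-1)
    T=np.array(m["world_from_camera"]); w=p@T[:3,:3].T+T[:3,3]; w[d<=0]=np.nan
    return im,w
def rot():
    q=r.state()["ee_rot"]; return R.from_quat([q[1],q[2],q[3],q[0]])
def delta(target): # world mm -> tool cm
    return rot().inv().apply(np.array(target)-np.array(r.state()["position"]))/10
E
python3 - <<'E'
from h import *
for n in("top","side"):
    im,w=cloud(n); cv2.imwrite(f"pics/{n}0.png",im); np.save(n+"0.npy",w)
    m=r.camera_model(n); print(n,{k:v for k,v in m.items() if k!="world_from_camera"}, np.round(m["world_from_camera"],3).tolist())
    for l in("sleeve_mid","caliper","anvil","sliding_jaw","post_mid","tray","rod","block","bottle","beaker"):
        print(l,[(np.round(k["point"]).tolist(),round(k["conf"],2)) for k in r.place_of(n,l)][:3])
print(r.state()); print(rot().as_matrix().round(3))
E
```

```text
pics
top {'fx': 469.03437582587446, 'fy': 469.03437582587446, 'cx': 322.5160610390528, 'cy': 198.936899430414} [[-0.022, 0.993, -0.116, 424.741], [-1.0, -0.023, -0.011, 9.194], [-0.014, 0.116, 0.993, 1489.357], [0.0, 0.0, 0.0, 1.0]]
sleeve_mid [([728.0, 300.0, 39.0], 0.6), ([712.0, 220.0, 41.0], 0.58), ([567.0, 223.0, 48.0], 0.56)]
caliper [([521.0, -159.0, 1.0], 0.71)]
anvil []
sliding_jaw [([507.0, -175.0, 30.0], 0.67), ([516.0, -430.0, -5.0], 0.24)]
post_mid [([565.0, -209.0, 69.0], 0.51), ([568.0, 220.0, 46.0], 0.17)]
tray [([522.0, 226.0, 2.0], 0.87)]
rod [([465.0, 165.0, 0.0], 0.44)]
block [([480.0, 300.0, 4.0], 0.6)]
bottle [([650.0, -431.0, 2.0], 0.84)]
beaker [([582.0, 491.0, 1.0], 0.75), ([535.0, -118.0, 29.0], 0.42)]
side {'fx': 364.1779033856288, 'fy': 364.1779033856288, 'cx': 321.76074359574955, 'cy': 201.11782478982752} [[-0.946, 0.159, -0.282, 298.551], [-0.323, -0.433, 0.841, 783.257], [0.012, 0.887, 0.461, 512.578], [0.0, 0.0, 0.0, 1.0]]
sleeve_mid [([712.0, 218.0, 43.0], 0.77), ([569.0, 222.0, 46.0], 0.75), ([734.0, 298.0, 41.0], 0.72)]
caliper [([520.0, -157.0, 0.0
[... 513 characters left out ...]
0936e+00, -2.30111664e-05,
        1.68863594e+00, -7.02632621e-02]), 'joint_vel': array([ 5.05164059e-04, -6.52680687e-04, -7.33595394e-04,  1.20697146e-03,
       -9.56574456e-05,  2.05712432e-03]), 'effort': array([-1.76441367e-04, -3.81566155e+01, -3.60307109e+01, -1.64190556e-04,
        7.97533066e-04, -5.94374470e-07]), 'position': array([135.86377189, 507.12285376, 209.81002409]), 'ee_rot': array([-0.560992  ,  0.56099341,  0.43046357, -0.43043639]), 'contact_force': array([ 0.42055511, -0.33496158, -0.42952392]), 'wrist_torque': array([-0.01088672, -0.04146182,  0.00629955]), 'gripper_width': 85.28045048196095}
[[ 0.259  0.    -0.966]
 [ 0.966  0.     0.259]
 [ 0.    -1.    -0.   ]]
```

View pics/top0.png

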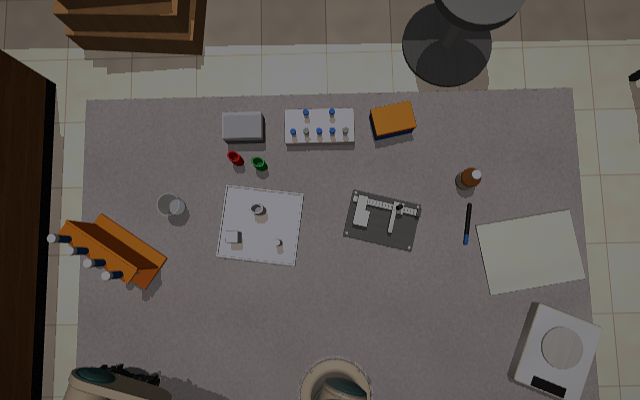

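View pics/side0.png

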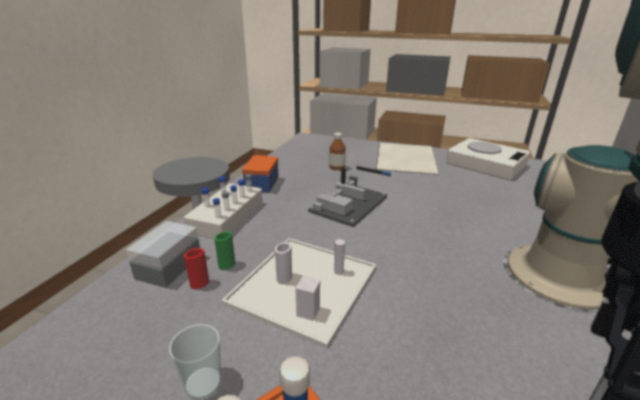

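Top view: the three tube shapes are red (235,158), green (259,163) and bare aluminium with a dark open bore (258,210). The other aluminium parts are the solid rod (279,243) and the block (233,237). The caliper is at (383,220). The side view agrees, with the sleeve at (284,264), so I choose the aluminium tube. Next I'll check it close up and measure.

```bash
python3 - <<'E'
from h import *
im=cv2.imread("pics/top0.png"); s=cv2.imread("pics/side0.png")
f=lambda a,y,x,h,w,k:cv2.resize(a[y:y+h,x:x+w],None,fx=k,fy=k,interpolation=cv2.INTER_CUBIC)
a=f(im,185,340,70,90,6)[:420]; b=f(im,180,215,70,43,6); c=f(im,190,235,40,50,6)
out=np.zeros((600,800,3),np.uint8); out[:420,:540]=a
out[:240,500:800]=c; out[240:560,500:800]=f(s,230,265,64,60,5)
cv2.imwrite("pics/c1.png",out)
w=np.load("top0.npy"); z=w[...,2]
def box(x0,x1,y0,y1,z0,z1): return (w[...,0]>x0)&(w[...,0]<x1)&(w[...,1]>y0)&(w[...,1]<y1)&(z>z0)&(z<z1)
# plate
m=box(420,640,-300,-20,5,120); p=w[m]; print("plate",cv2.minAreaRect(p[:,:2].astype(np.float32)), len(p))
m=box(420,640,-300,-20,38,56); p=w[m]; print("jaws",len(p), np.median(p[:,2]))
m=box(420,640,-300,-20,60,120); p=w[m]; print("post",len(p), p.mean(0),p[:,2].max())
m=box(530,610,190,260,15,110); p=w[m]; print("sleeve",len(p),p.round().tolist())
print("floor",np.median(z[box(440,620,130,320,-5,12)]), "table",np.median(z[box(400,700,0,60,-30,30)]))
q=r.silhouettes("top","sleeve_mid")
for k in q: 
  v,u=np.nonzero(k["mask"]); print(k["conf"],u.mean(),v.mean(),len(u))
E
```

```text
plate ((529.8843994140625, -161.45936584472656), (219.20162963867188, 274.64349365234375), 0.041327595710754395) 3375
jaws 585 45.96180755207956
post 31 [ 561.77601868 -204.96212026   85.93489336] 98.5765268103471
sleeve 129 [[594.0, 208.0, 15.0], [581.0, 235.0, 84.0], [581.0, 231.0, 89.0], [581.0, 229.0, 85.0], [581.0, 225.0, 88.0], [581.0, 222.0, 86.0], [581.0, 220.0, 82.0], [581.0, 216.0, 86.0], [578.0, 237.0, 87.0], [578.0, 235.0, 86.0], [577.0, 231.0, 91.0], [578.0, 229.0, 81.0], [579.0, 227.0, 74.0], [579.0, 224.0, 75.0], [578.0, 219.0, 86.0], [577.0, 216.0, 89.0], [577.0, 213.0, 87.0], [580.0, 213.0, 67.0], [575.0, 244.0, 86.0], [575.0, 241.0, 86.0], [575.0, 237.0, 90.0], [576.0, 236.0, 75.0], [577.0, 235.0, 64.0], [578.0, 234.0, 53.0], [578.0, 231.0, 53.0], [579.0, 229.0, 42.0], [579.0, 225.0, 46.0], [579.0, 222.0, 47.0], [575.0, 214.0, 79.0], [574.0, 210.0, 87.0], [576.0, 210.0, 70.0], [572.0, 244.0, 84.0], [572.0, 240.0, 89.0], [573.0, 240.0, 73.0], [574.0, 238.0, 63.0], [576.0, 238.0, 46.0], [577.0, 237.0, 35.0], [577.0, 234.0, 34.0], [579.0, 233.0, 18.0], [579.0, 230.0, 1
[... 1471 characters left out ...]
, 75.0], [555.0, 213.0, 70.0], [556.0, 212.0, 56.0], [558.0, 211.0, 37.0], [558.0, 209.0, 29.0], [559.0, 208.0, 18.0], [554.0, 238.0, 45.0], [552.0, 231.0, 72.0], [552.0, 227.0, 75.0], [551.0, 224.0, 75.0], [552.0, 222.0, 69.0], [552.0, 219.0, 68.0], [553.0, 218.0, 57.0], [553.0, 215.0, 56.0], [554.0, 214.0, 39.0], [555.0, 212.0, 31.0], [554.0, 236.0, 18.0], [552.0, 230.0, 37.0], [551.0, 227.0, 40.0], [551.0, 223.0, 41.0], [552.0, 222.0, 32.0], [552.0, 219.0, 29.0], [553.0, 217.0, 20.0]]
floor 5.873178946219468 table -0.2993671804791802
0.73 257.6158940397351 208.64238410596028 151
0.64 259.0 163.18 150
0.5 235.3151515151515 157.87878787878788 165
0.3 394.44401544401546 213.8880308880309 259
```

View pics/c1.png

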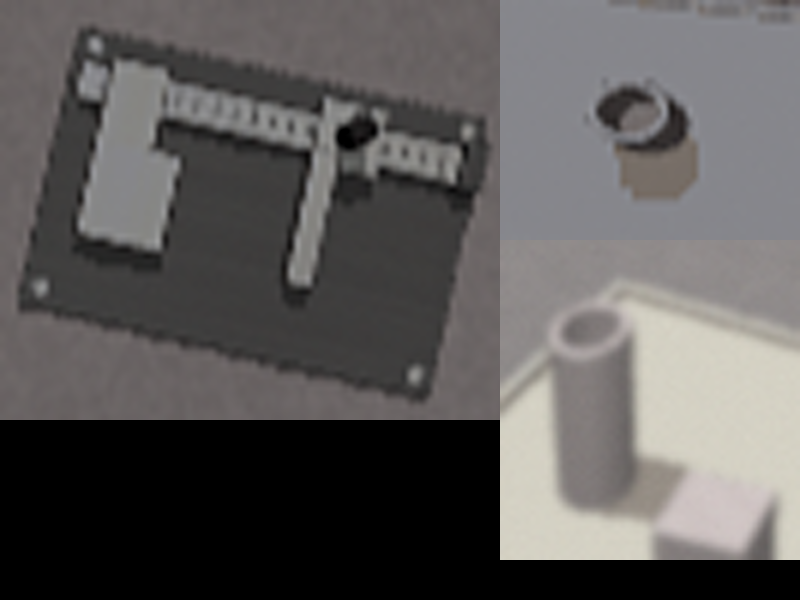

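The crop confirms it: an open bore, out of round, at top-image (258,210). Now a finer fit of the sleeve ellipse and the caliper pose.

```bash
python3 - <<'E'
from h import *
from scipy.optimize import least_squares
w=np.load("top0.npy"); s=np.load("side0.npy")
def sel(w,x0,x1,y0,y1,z0,z1): return (w[...,0]>x0)&(w[...,0]<x1)&(w[...,1]>y0)&(w[...,1]<y1)&(w[...,2]>z0)&(w[...,2]<z1)
# sleeve: rim points from each camera, hull ellipse
for n,c in(("top",w),("side",s)):
    p=c[sel(c,530,610,190,260,79,95)]
    h=cv2.convexHull(p[:,:2].astype(np.float32)); print(n,"rim",len(p),p.mean(0).round(1),cv2.minAreaRect(h),cv2.fitEllipse(h))
    p=c[sel(c,535,605,193,256,20,78)]; 
    print("  wall",len(p),p.min(0).round(),p.max(0).round())
# caliper plate: largest component above 6mm
for n,c in(("top",w),("side",s)):
    m=sel(c,400,660,-320,0,6,110).astype(np.uint8)
    k,lab,st,_=cv2.connectedComponentsWithStats(m); i=1+np.argmax(st[1:,4])
    p=c[(lab==i)]; p=p[p[:,2]<18]
    (cx,cy),sz,a=cv2.minAreaRect(p[:,:2].astype(np.float32)); print(n,"plate",cx,cy,sz,a, np.median(p[:,2]))
    # initial
    a=np.deg2rad(a); 
    if sz[0]>sz[1]: yaw=a-np.pi/2
    else: yaw=a
    yaw=(yaw+np.pi/4)%(np.pi/2)-np.pi/4 if abs(yaw)>np.pi/4 else yaw
    ex=np.array([np.cos(yaw),np.sin(yaw)]);ey=np.array([-ex[1],ex[0]])
    o=np.array([cx,cy])-10*ex; print("yaw",yaw,"origin",o)
    q=c[sel(c,400,660,-320,0,40,53)]; l=np.c_[(q[:,:2]-o)@ex,(q[:,:2]-o)@ey]
    ar=l[(l[:,0]<18)]
    an=ar[ar[:,1]>25]; jw=ar[ar[:,1]<15]
    for t,v in(("anvil",an),("jaw",jw)): print(t,len(v),np.percentile(v,[2,50,98],axis=0).round(1).tolist())
    # arm direction of jaw
    for t,v in(("anvil",an),("jaw",jw)): print(cv2.minAreaRect(v.astype(np.float32)))
    q=c[sel(c,530,610,-260,-160,56,100)]; l=np.c_[(q[:,:2]-o)@ex,(q[:,:2]-o)@ey]; print("post",len(l),np.median(l,0).round(1),np.percentile(l,[5,95],axis=0).round(1).tolist())
E
```

```text
top rim 56 [567.3 225.3  85.1] ((567.227294921875, 224.451904296875), (39.25566482543945, 27.849035263061523), 89.04348754882812) ((567.099609375, 226.03811645507812), (29.544036865234375, 40.89402389526367), 175.73504638671875)
  wall 62 [551. 205.  23.] [580. 241.  75.]
side rim 126 [567.6 228.   83.6] ((567.6918334960938, 226.5359649658203), (30.642797470092773, 36.80253219604492), 24.341325759887695) ((568.2115478515625, 226.41587829589844), (30.9877986907959, 39.627777099609375), 178.84092712402344)
  wall 419 [552. 207.  20.] [581. 247.  78.]
top plate 529.3296508789062 -160.03530883789062 (228.0976104736328, 155.80870056152344) 74.2995834350586 11.488908132849701
yaw -0.27402396299288556 origin [ 519.70275309 -157.32923439]
anvil 207 [[-26.8, 45.8], [-4.6, 67.9], [16.8, 89.0]]
jaw 60 [[-23.7, -34.0], [-1.9, -26.9], [15.8, -19.9]]
((-4.540033340454102, 67.46719360351562), (45.495304107666016, 44.99498748779297), 1.0493334531784058)
((-3.6490478515625, -26.934965133666992), (14.593421936035156, 42.12971496582031), 89.56916809082031)
post 31 [ 52.9 -33.9] [[47.5, -41.7], [59.8, -28.7]]
side plate 527.4790649414062 -160.0667266845703 (227.2783203125, 148.9476776123047) 74.53727722167969 11.082090171469702
yaw -0.26987542380481466 origin [ 517.84102377 -157.40061297]
anvil 149 [[-24.1, 46.9], [-5.3, 72.1], [17.0, 90.9]]
jaw 51 [[-23.0, -33.7], [-3.6, -22.1], [14.7, -18.3]]
((-3.5464305877685547, 69.17172241210938), (42.63459777832031, 48.13007736206055), 0.24689096212387085)
((-2.812559127807617, -25.856403350830078), (40.27629470825195, 16.54008674621582), 3.980869770050049)
post 65 [ 54.7 -31.7] [[49.8, -39.6], [62.1, -28.0]]
```

```bash
cat >> h.py <<'E'
def yaw(): 
    x=rot().as_matrix()[:,0]; return np.degrees(np.arctan2(x[1],x[0]))
def plan(target,yaw_t,n,f):
    "n equal steps in world; rows in tool axes. vertical tool assumed; tilt fixed in first row"
    p=np.array(r.state()["position"]); y0=yaw(); d=(np.array(target)-p)/n/10; dy=((yaw_t-y0+180)%360-180)/n
    for i in range(n):
        a=np.radians(y0+dy*i); x=np.array([np.cos(a),np.sin(a),0]); y=np.array([0,0,-1]); z=np.cross(x,y)
        print([0,round(-dy,1),0,round(d@x,2),round(d@y,2),round(d@z,2),f],end=",")
    print()
def st():
    s=r.state(); print("t",round(s["clock"],2),"pos",np.round(s["position"],1),"yaw",round(yaw(),2),"down",rot().as_matrix()[:,1].round(4),"F",np.round(s["contact_force"],2),"w",round(s["gripper_width"],1))
E
python3 - <<'E'
from h import *
plan([568,226,150],-3,16,-1)
E
```

```text
[0, np.float64(4.9), 0, np.float64(-1.0), np.float64(0.37), np.float64(-3.06), -1],[0, np.float64(4.9), 0, np.float64(-0.73), np.float64(0.37), np.float64(-3.14), -1],[0, np.float64(4.9), 0, np.float64(-0.47), np.float64(0.37), np.float64(-3.19), -1],[0, np.float64(4.9), 0, np.float64(-0.19), np.float64(0.37), np.float64(-3.22), -1],[0, np.float64(4.9), 0, np.float64(0.08), np.float64(0.37), np.float64(-3.22), -1],[0, np.float64(4.9), 0, np.float64(0.36), np.float64(0.37), np.float64(-3.2), -1],[0, np.float64(4.9), 0, np.float64(0.63), np.float64(0.37), np.float64(-3.16), -1],[0, np.float64(4.9), 0, np.float64(0.89), np.float64(0.37), np.float64(-3.1), -1],[0, np.float64(4.9), 0, np.float64(1.15), np.float64(0.37), np.float64(-3.01), -1],[0, np.float64(4.9), 0, np.float64(1.4), np.float64(0.37), np.float64(-2.9), -1],[0, np.float64(4.9), 0, np.float64(1.65), np.float64(0.37), np.float64(-2.77), -1],[0, np.float64(4.9), 0, np.float64(1.87), np.float64(0.37), np.float64(-2.62), -1],[0, np.float64(4.9), 0, np.float64(2.09), np.float64(0.37), np.float64(-2.45), -1],[0, np.float64(4.9), 0, np.float64(2.29), np.float64(0.37), np.float64(-2.27), -1],[0, np.float64(4.9), 0, np.float64(2.48), np.float64(0.37), np.float64(-2.06), -1],[0, np.float64(4.9), 0, np.float64(2.64), np.float64(0.37), np.float64(-1.84), -1],
```

apply_moves(
  deltas=[
    [0, 4.9, 0, -1.0, 0.3, -3.06, -1],
    [0, 4.9, 0, -0.73, 0.3, -3.14, -1],
    [0, 4.9, 0, -0.47, 0.3, -3.19, -1],
    [0, 4.9, 0, -0.19, 0.3, -3.22, -1],
    [0, 4.9, 0, 0.08, 0.3, -3.22, -1],
    [0, 4.9, 0, 0.36, 0.3, -3.2, -1],
    [0, 4.9, 0, 0.63, 0.3, -3.16, -1],
    [0, 4.9, 0, 0.89, 0.3, -3.1, -1],
    [0, 4.9, 0, 1.15, 0.3, -3.0, -1],
    [0, 4.9, 0, 1.4, 0.3, -2.9, -1],
    [0, 4.9, 0, 1.65, 0.3, -2.77, -1],
    [0, 4.9, 0, 1.87, 0.3, -2.62, -1],
  ],
  newtons=40,
)

```text
clock: 2.15
position: [465.2, 284.2, 173.2]
ee_rot: [0.703, -0.7, -0.088, 0.086]
contact_force: [0.9, 1.9, -0.0]
gripper_width: 85.6
```

```bash
sed -i 's/print(\[0,round(-dy,1),0,round(d@x,2),round(d@y,2),round(d@z,2),f\],end=",")/print("[0,%.1f,0,%.2f,%.2f,%.2f,%g]"%(-dy,d@x,d@y,d@z,f),end=",")/' h.py; python3 - <<'E'
from h import *
st(); plan([568,226,140],-3,7,-1)
E
```

```text
t 2.15 pos [465.2 284.2 173.2] yaw 14.15 down [ 0.0014  0.0047 -1.    ] F [ 0.87  1.89 -0.02] w 85.6
[0,2.4,0,1.22,0.47,-1.17,-1],[0,2.4,0,1.27,0.47,-1.11,-1],[0,2.4,0,1.32,0.47,-1.06,-1],[0,2.4,0,1.36,0.47,-1.00,-1],[0,2.4,0,1.40,0.47,-0.94,-1],[0,2.4,0,1.44,0.47,-0.88,-1],[0,2.4,0,1.48,0.47,-0.82,-1],
```

apply_moves(
  deltas=[
    [0, 2.4, 0, 1.22, 0.47, -1.17, -1],
    [0, 2.4, 0, 1.27, 0.47, -1.11, -1],
    [0, 2.4, 0, 1.32, 0.47, -1.06, -1],
    [0, 2.4, 0, 1.36, 0.47, -1.0, -1],
    [0, 2.4, 0, 1.4, 0.47, -0.94, -1],
    [0, 2.4, 0, 1.44, 0.47, -0.88, -1],
    [0, 2.4, 0, 1.48, 0.47, -0.82, -1],
    [0, 0, 0, 0, 0, 0, -1],
    [0, 0, 0, 0, 0, 0, -1],
  ],
)

```text
clock: 2.9
position: [577.0, 215.5, 136.5]
ee_rot: [0.708, -0.705, 0.027, -0.027]
contact_force: [0.2, -0.6, 1.1]
gripper_width: 85.4
```

```bash
python3 - <<'E'
from h import *
st(); print(delta([568,226,140]), delta([568,226,47]))
q=rot().as_matrix(); print(q.round(4))
E
```

```text
t 2.9 pos [577.  215.5 136.5] yaw -4.3 down [ 1.0e-04  3.2e-03 -1.0e+00] F [ 0.16 -0.56  1.11] w 85.4
[-0.9794722  -0.34545708  0.97729361] [-0.97865404  8.9544962   0.94782853]
[[ 9.972e-01  1.000e-04  7.500e-02]
 [-7.500e-02  3.200e-03  9.972e-01]
 [-1.000e-04 -1.000e+00  3.200e-03]]
```

apply_moves(
  deltas=[
    [-0.18, 0, 0, -0.5, 0, 0.5, -1],
    [0, 0, 0, -0.47, 0, 0.45, -1],
    [0, 0, 0, 0, 1.2, 0, -1],
    [0, 0, 0, 0, 1.6, 0, -1],
    [0, 0, 0, 0, 1.6, 0, -1],
    [0, 0, 0, 0, 1.6, 0, -1],
    [0, 0, 0, 0, 1.2, 0, -1],
    [0, 0, 0, 0, 0.4, 0, -1],
    [0, 0, 0, 0, 0, 0, -1],
  ],
)

```text
clock: 3.65
position: [562.6, 232.6, 57.1]
ee_rot: [0.707, -0.706, 0.021, -0.023]
contact_force: [0.4, -0.0, 0.1]
gripper_width: 85.3
```

```bash
python3 - <<'E'
from h import *
st(); print(delta([568,226,47]))
im,_=cloud("top"); cv2.imwrite("pics/t1.png",cv2.resize(im[170:270,200:310],None,fx=5,fy=5,interpolation=2))
E
```

```text
t 3.65 pos [562.6 232.6  57.1] yaw -3.63 down [ 0.0028  0.0017 -1.    ] F [ 0.41 -0.01  0.14] w 85.3
[ 0.57550699  1.00980997 -0.62737651]
```

View pics/t1.png

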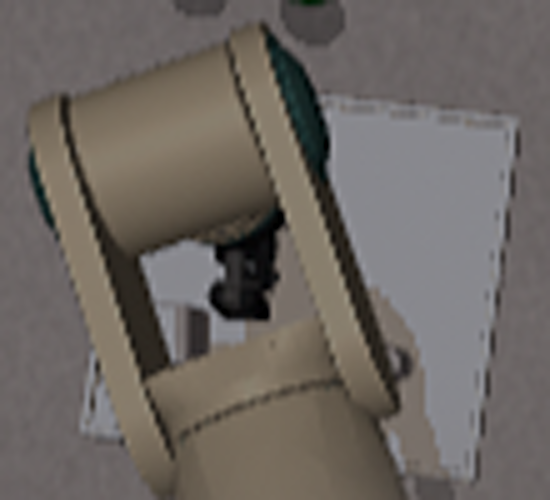

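The arm hides the sleeve from above, with only the gripper showing at (245,270) in the crop. No contact force so far, so I'll correct and continue.

apply_moves(
  deltas=[
    [0, 0, 0, 0.4, 0.4, -0.4, -1],
    [0, 0, 0, 0.1, 0.3, -0.15, -1],
    [0, 0, 0, 0, 0.15, 0, -1],
    [0, 0, 0, 0, 0, 0, -1],
  ],
)

```text
clock: 4.03
position: [569.5, 226.8, 51.3]
ee_rot: [0.708, -0.705, 0.02, -0.025]
contact_force: [0.2, 0.1, -1.6]
gripper_width: 85.5
```

```bash
python3 - <<'E'
from h import *
st(); print(delta([568,226,47]))
E
```

```text
t 4.03 pos [569.5 226.8  51.3] yaw -3.61 down [ 0.0079  0.0033 -1.    ] F [ 0.21  0.14 -1.58] w 85.5
[-0.14737271  0.42522183 -0.09028447]
```

apply_moves(
  deltas=[
    [-0.19, 0, 0.45, -0.12, 0.3, -0.08, -1],
    [0, 0, 0, 0, 0.1, 0, -1],
    [0, 0, 0, 0, 0, 0, -1],
    [0, 0, 0, 0, 0, 0, -1],
  ],
)

```text
clock: 4.37
position: [568.9, 225.9, 48.0]
ee_rot: [0.707, -0.706, 0.022, -0.023]
contact_force: [-0.3, 0.2, 0.2]
gripper_width: 85.2
```

```bash
cat >> h.py <<'E'
def lev(): print("lev deg",np.degrees(np.cross([0,1,0],rot().inv().apply([0,0,-1]))).round(2))
E
python3 - <<'E'
from h import *
st(); lev(); print(delta([568,226,47]))
E
```

```text
t 4.37 pos [568.9 225.9  48. ] yaw -3.64 down [ 7.e-04  9.e-04 -1.e+00] F [-0.32  0.17  0.19] w 85.2
lev deg [-0.05  0.    0.04]
[-0.09153698  0.09740953  0.00195351]
```

Good. Close.

apply_moves(
  deltas=[
    [0, 0, 0, 0, 0, 0, 0],
    [0, 0, 0, 0, 0, 0, 0.3],
    [0, 0, 0, 0, 0, 0, 0.6],
    [0, 0, 0, 0, 0, 0, 1],
    [0, 0, 0, 0, 0, 0, 1],
    [0, 0, 0, 0, 0, 0, 1],
    [0, 0, 0, 0, 0, 0, 1],
    [0, 0, 0, 0, 0, 0, 1],
  ],
  newtons=40,
)

```text
clock: 5.03
position: [569.0, 226.2, 48.5]
ee_rot: [0.707, -0.706, 0.022, -0.023]
contact_force: [-1.0, 0.4, -0.8]
gripper_width: 30.8
```

```bash
python3 - <<'E'
from h import *
st(); lev()
E
```

```text
t 5.03 pos [569.  226.2  48.5] yaw -3.63 down [ 0.0014  0.0012 -1.    ] F [-0.96  0.36 -0.85] w 30.8
lev deg [-0.07  0.    0.08]
```

apply_moves(
  deltas=[
    [0, 0, 0, 0, -0.5, 0, 1],
    [0, 0, 0, 0, -1.2, 0, 1],
    [0, 0, 0, 0, -2, 0, 1],
    [0, 0, 0, 0, -2.2, 0, 1],
    [0, 0, 0, 0, -2.2, 0, 1],
    [0, 0, 0, 0, -1.5, 0, 1],
    [0, 0, 0, 0, -0.8, 0, 1],
    [0, 0, 0, 0, 0, 0, 1],
    [0, 0, 0, 0, 0, 0, 1],
  ],
)

```text
clock: 5.78
position: [568.1, 225.8, 161.6]
ee_rot: [0.707, -0.706, 0.022, -0.023]
contact_force: [-0.5, 1.2, -1.2]
gripper_width: 31.2
```

```bash
python3 - <<'E'
from h import *
st(); lev()
y=-0.272; o=np.array([518.8,-157.5]); e=np.array([-np.sin(y),np.cos(y)]); t=o+13*e; print(t, np.degrees(y)+90)
plan([*t,160],74.4,22,1)
E
```

```text
t 5.78 pos [568.1 225.8 161.6] yaw -3.63 down [ 0.001  0.001 -1.   ] F [-0.46  1.18 -1.21] w 31.2
lev deg [-0.06  0.    0.06]
[ 522.29255977 -144.97793842] 74.4155479724416
[0,-3.5,0,-0.10,0.01,-1.70,1],[0,-3.5,0,-0.21,0.01,-1.69,1],[0,-3.5,0,-0.31,0.01,-1.67,1],[0,-3.5,0,-0.41,0.01,-1.65,1],[0,-3.5,0,-0.51,0.01,-1.62,1],[0,-3.5,0,-0.61,0.01,-1.58,1],[0,-3.5,0,-0.71,0.01,-1.54,1],[0,-3.5,0,-0.80,0.01,-1.50,1],[0,-3.5,0,-0.89,0.01,-1.44,1],[0,-3.5,0,-0.98,0.01,-1.39,1],[0,-3.5,0,-1.07,0.01,-1.32,1],[0,-3.5,0,-1.15,0.01,-1.25,1],[0,-3.5,0,-1.22,0.01,-1.18,1],[0,-3.5,0,-1.29,0.01,-1.10,1],[0,-3.5,0,-1.36,0.01,-1.02,1],[0,-3.5,0,-1.42,0.01,-0.93,1],[0,-3.5,0,-1.47,0.01,-0.84,1],[0,-3.5,0,-1.52,0.01,-0.75,1],[0,-3.5,0,-1.57,0.01,-0.66,1],[0,-3.5,0,-1.60,0.01,-0.56,1],[0,-3.5,0,-1.64,0.01,-0.46,1],[0,-3.5,0,-1.66,0.01,-0.36,1],
```

apply_moves(
  deltas=[
    [0, -3.5, 0, -0.1, 0, -1.7, 1],
    [0, -3.5, 0, -0.21, 0, -1.7, 1],
    [0, -3.5, 0, -0.31, 0, -1.67, 1],
    [0, -3.5, 0, -0.41, 0, -1.65, 1],
    [0, -3.5, 0, -0.51, 0, -1.62, 1],
    [0, -3.5, 0, -0.61, 0, -1.58, 1],
    [0, -3.5, 0, -0.71, 0, -1.54, 1],
    [0, -3.5, 0, -0.8, 0, -1.5, 1],
    [0, -3.5, 0, -0.89, 0, -1.44, 1],
    [0, -3.5, 0, -0.98, 0, -1.39, 1],
    [0, -3.5, 0, -1.07, 0, -1.32, 1],
    [0, -3.5, 0, -1.15, 0, -1.25, 1],
  ],
)

```text
clock: 6.78
position: [537.1, 16.9, 145.6]
ee_rot: [0.666, -0.66, -0.238, 0.254]
contact_force: [0.6, -0.4, -0.1]
gripper_width: 30.9
```

```bash
python3 - <<'E'
from h import *
st(); lev()
plan([522.3,-145,160],74.4,11,1)
E
```

```text
t 6.78 pos [537.1  16.9 145.6] yaw 40.67 down [-2.390e-02 -9.000e-04 -9.997e-01] F [ 0.59 -0.41 -0.06] w 30.9
lev deg [-0.86  0.   -1.07]
[0,-3.1,0,-1.06,-0.13,-1.03,1],[0,-3.1,0,-1.11,-0.13,-0.97,1],[0,-3.1,0,-1.17,-0.13,-0.91,1],[0,-3.1,0,-1.21,-0.13,-0.85,1],[0,-3.1,0,-1.26,-0.13,-0.78,1],[0,-3.1,0,-1.30,-0.13,-0.71,1],[0,-3.1,0,-1.33,-0.13,-0.64,1],[0,-3.1,0,-1.36,-0.13,-0.57,1],[0,-3.1,0,-1.39,-0.13,-0.50,1],[0,-3.1,0,-1.42,-0.13,-0.42,1],[0,-3.1,0,-1.44,-0.13,-0.34,1],
```

apply_moves(
  deltas=[
    [-0.4, -3.1, -0.5, -1.06, -0.25, -1.03, 1],
    [-0.4, -3.1, -0.5, -1.11, -0.25, -0.97, 1],
    [0, -3.1, 0, -1.17, -0.25, -0.91, 1],
    [0, -3.1, 0, -1.21, -0.25, -0.85, 1],
    [0, -3.1, 0, -1.26, -0.25, -0.78, 1],
    [0, -3.1, 0, -1.3, -0.25, -0.71, 1],
    [0, -3.1, 0, -1.33, -0.25, -0.64, 1],
    [0, -3.1, 0, -1.36, -0.25, -0.57, 1],
    [0, -3.1, 0, -1.2, -0.25, -0.4, 1],
    [0, -2, 0, -0.6, 0, -0.1, 1],
    [0, 0, 0, 0, 0, 0, 1],
    [0, 0, 0, 0, 0, 0, 1],
  ],
)

```text
clock: 7.78
position: [516.5, -128.5, 152.1]
ee_rot: [0.58, -0.565, -0.409, 0.422]
contact_force: [0.4, -0.9, -0.8]
gripper_width: 30.9
```

```bash
python3 - <<'E'
from h import *
st(); lev(); print(delta([522.3,-145,150]),74.4-yaw())
im,w=cloud("side"); cv2.imwrite("pics/s2.png",cv2.resize(im[80:260,250:450],None,fx=4,fy=4,interpolation=2)[:600])
E
```

```text
t 7.78 pos [ 516.5 -128.5  152.1] yaw 71.96 down [-0.0282  0.0062 -0.9996] F [ 0.36 -0.94 -0.81] w 30.9
lev deg [-1.65  0.   -0.17]
[-1.39040446  0.18186514 -1.06430319] 2.439388022142026
```

View pics/s2.png

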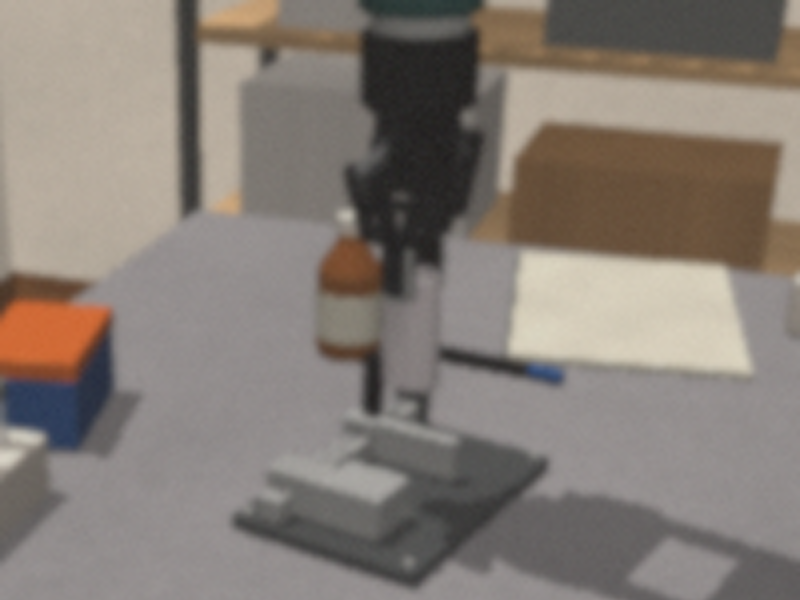

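The sleeve at (412,330) hangs upright in the gripper, bottom near (410,390), above the caliper whose jaws are at (335,490) and (405,435). I'll level and centre it next.

apply_moves(
  deltas=[
    [-0.8, -1.2, 0, -0.7, 0.1, -0.5, 1],
    [-0.8, -1.2, -0.1, -0.6, 0.1, -0.5, 1],
    [0, 0, 0, 0, 0, 0, 1],
    [0, 0, 0, 0, 0, 0, 1],
  ],
)

```text
clock: 8.17
position: [521.8, -141.2, 147.7]
ee_rot: [0.564, -0.562, -0.427, 0.428]
contact_force: [-0.9, 0.2, -1.0]
gripper_width: 31.1
```

```bash
python3 - <<'E'
from h import *
st(); lev(); print(delta([522.3,-145,150]),74.4-yaw())
E
```

```text
t 8.17 pos [ 521.8 -141.2  147.7] yaw 74.39 down [-0.0038  0.0014 -1.    ] F [-0.87  0.16 -1.04] w 31.1
lev deg [-0.23  0.    0.02]
[-0.34839086 -0.23232362 -0.14775756] 0.013775225217813158
```

apply_moves(
  deltas=[
    [-0.2, 0, 0, -0.35, 0.3, -0.15, 1],
    [0, 0, 0, 0, 1.0, 0, 1],
    [0, 0, 0, 0, 1.3, 0, 1],
    [0, 0, 0, 0, 1.2, 0, 1],
    [0, 0, 0, 0, 0.6, 0, 1],
    [0, 0, 0, 0, 0, 0, 1],
    [0, 0, 0, 0, 0, 0, 1],
  ],
)

```text
clock: 8.75
position: [521.7, -142.5, 98.7]
ee_rot: [0.565, -0.562, -0.427, 0.428]
contact_force: [0.6, 0.0, -0.6]
gripper_width: 31.2
```

```bash
python3 - <<'E'
from h import *
st(); lev(); print(delta([522.3,-145,54.5]),74.4-yaw())
im,w=cloud("side"); np.save("side1.npy",w)
for l in("sleeve_mid","caliper","anvil","sliding_jaw","post_mid"): print(l,[(np.round(k["point"],1).tolist(),round(k["conf"],2)) for k in r.place_of("side",l)][:4])
im,w=cloud("top"); np.save("top1.npy",w)
for l in("sleeve_mid","caliper","anvil","sliding_jaw","post_mid"): print(l,[(np.round(k["point"],1).tolist(),round(k["conf"],2)) for k in r.place_of("top",l)][:4])
E
```

```text
t 8.75 pos [ 521.7 -142.5   98.7] yaw 74.31 down [-0.003   0.0018 -1.    ] F [ 0.57  0.01 -0.6 ] w 31.2
lev deg [-0.19  0.    0.06]
[-0.23309761  4.41639121 -0.14090211] 0.08900543454637955
sleeve_mid [([712.1, 218.6, 43.5], 0.83), ([733.7, 295.5, 42.2], 0.65), ([523.9, -147.1, 96.8], 0.55)]
caliper [([520.5, -157.4, 1.2], 0.87), ([561.1, -209.4, 68.6], 0.48)]
anvil [([533.6, -114.9, 33.7], 0.7)]
sliding_jaw [([513.6, -175.7, 26.2], 0.5)]
post_mid [([562.9, -211.6, 69.4], 0.47)]
sleeve_mid [([728.4, 296.4, 41.8], 0.72), ([713.5, 218.4, 41.0], 0.45)]
caliper [([519.4, -157.7, -1.2], 0.59)]
anvil [([531.0, -116.2, 30.1], 0.74)]
sliding_jaw [([481.2, 300.2, 4.8], 0.16)]
post_mid []
```

apply_moves(
  deltas=[
    [-0.2, 0, 0, -0.2, 0.4, -0.2, 1],
    [0, 0, 0, 0, 0.8, 0, 1],
    [0, 0, 0, 0, 0.9, 0, 1],
    [0, 0, 0, 0, 0.9, 0, 1],
    [0, 0, 0, 0, 0.6, 0, 1],
    [0, 0, 0, 0, 0.2, 0, 1],
    [0, 0, 0, 0, 0, 0, 1],
    [0, 0, 0, 0, 0, 0, 1],
  ],
)

```text
clock: 10.02
position: [522.5, -145.2, 55.2]
ee_rot: [0.564, -0.563, -0.427, 0.427]
contact_force: [0.7, 0.0, -0.6]
gripper_width: 31.0
```

```bash
python3 - <<'E'
from h import *
st(); lev(); print(delta([523.3,-145,54.5]),74.4-yaw())
E
```

```text
t 10.02 pos [ 522.5 -145.2   55.2] yaw 74.3 down [-0.0013  0.0015 -1.    ] F [ 0.75  0.02 -0.6 ] w 31.0
lev deg [-0.09  0.    0.06]
[ 0.03775388  0.07149504 -0.07652213] 0.09704767256445734
```

apply_moves(
  deltas=[
    [0, 0, 0, 0, 0.08, 0, 1],
    [0, 0, 0, 0, 0, 0, 1],
    [0, 0, 0, 0, 0, 0, 1],
  ],
)

```text
clock: 10.27
position: [523.0, -145.3, 55.2]
ee_rot: [0.564, -0.563, -0.427, 0.427]
contact_force: [-0.2, -0.6, -1.5]
gripper_width: 30.8
```

apply_moves(
  deltas=[
    [0, 0, 0, 0, 0.06, 0, 1],
    [0, 0, 0, 0, 0, 0, 1],
  ],
)

```text
clock: 10.43
position: [523.4, -145.4, 55.2]
ee_rot: [-0.563, 0.564, 0.428, -0.427]
contact_force: [-0.0, -0.2, -0.8]
gripper_width: 31.0
```

apply_moves(
  deltas=[
    [0, 0, 0, 0, 0.06, 0, 1],
    [0, 0, 0, 0, 0, 0, 1],
  ],
)

```text
clock: 10.6
position: [523.6, -145.5, 54.9]
ee_rot: [-0.563, 0.564, 0.428, -0.426]
contact_force: [0.1, 0.2, -0.9]
gripper_width: 31.2
```

apply_moves(
  deltas=[
    [0, 0, 0, 0, 0.1, 0, 1],
    [0, 0, 0, 0, 0.05, 0, 1],
    [0, 0, 0, 0, 0, 0, 1],
  ],
)

```text
clock: 10.85
position: [524.2, -145.7, 54.6]
ee_rot: [-0.563, 0.565, 0.428, -0.426]
contact_force: [0.6, 0.1, -1.1]
gripper_width: 30.8
```

apply_moves(
  deltas=[
    [0, 0, 0, 0, 0.1, 0, 1],
    [0, 0, 0, 0, 0.05, 0, 1],
    [0, 0, 0, 0, 0, 0, 1],
  ],
)

```text
clock: 11.1
position: [524.9, -146.0, 54.5]
ee_rot: [-0.562, 0.565, 0.428, -0.426]
contact_force: [-0.3, -0.4, -1.0]
gripper_width: 30.9
```

```bash
python3 - <<'E'
from h import *
st(); lev()
E
```

```text
t 11.1 pos [ 524.9 -146.    54.5] yaw 74.31 down [ 0.0058 -0.0011 -1.    ] F [-0.33 -0.36 -1.01] w 30.9
lev deg [ 0.34 -0.    0.03]
```

apply_moves(
  deltas=[
    [0.3, 0, 0, 0.05, 0.1, 0.12, 1],
    [0, 0, 0, 0, 0.1, 0, 1],
    [0, 0, 0, 0, 0, 0, 1],
  ],
)

```text
clock: 11.35
position: [525.4, -146.2, 54.6]
ee_rot: [-0.562, 0.565, 0.428, -0.426]
contact_force: [0.3, -0.7, -0.6]
gripper_width: 31.1
```

apply_moves(
  deltas=[
    [0, 0, 0, 0, 0.1, 0.0, 1],
    [0, 0, 0, 0, 0.05, 0, 1],
  ],
)

```text
clock: 11.52
position: [526.2, -146.6, 54.5]
ee_rot: [-0.561, 0.566, 0.428, -0.426]
contact_force: [-1.9, 0.8, 5.8]
gripper_width: 31.0
```

```bash
python3 - <<'E'
from h import *
st(); lev()
im,w=cloud("side"); np.save("side2.npy",w); cv2.imwrite("pics/s3.png",cv2.resize(im[130:240,290:410],None,fx=5,fy=5,interpolation=2))
E
```

```text
t 11.52 pos [ 526.2 -146.6   54.5] yaw 74.29 down [ 0.007  -0.0031 -1.    ] F [-1.92  0.82  5.8 ] w 31.0
lev deg [ 0.44  0.   -0.06]
```

View pics/s3.png

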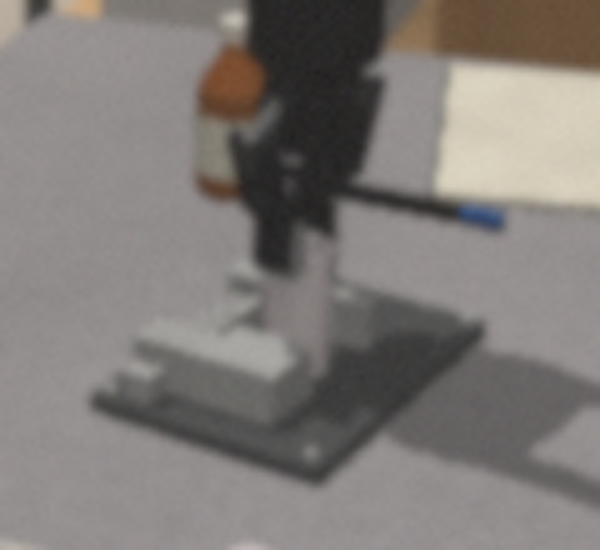

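The sleeve stands between the jaws at (300,300) and a 5.8 N upward reaction shows it touches the plate. Releasing.

apply_moves(
  deltas=[
    [0.3, 0, 0, 0, -0.03, 0, 1],
    [0, 0, 0, 0, 0, 0, 0.2],
    [0, 0, 0, 0, 0, 0, 0],
    [0, 0, 0, 0, 0, 0, -0.2],
    [0, 0, 0, 0, 0, 0, -0.4],
    [0, 0, 0, 0, 0, 0, -0.4],
    [0, 0, 0, 0, 0, 0, -0.4],
  ],
)

```text
clock: 12.15
position: [525.3, -146.1, 52.6]
ee_rot: [0.564, -0.563, -0.427, 0.427]
contact_force: [0.8, 0.1, -0.2]
gripper_width: 60.1
```

```bash
python3 - <<'E'
from h import *
st(); lev()
E
```

```text
t 12.15 pos [ 525.3 -146.1   52.6] yaw 74.3 down [-1.2e-03 -5.0e-04 -1.0e+00] F [ 0.81  0.09 -0.19] w 60.1
lev deg [-0.06  0.   -0.04]
```

apply_moves(
  deltas=[
    [0, 0, 0, 0, -0.6, 0, -0.4],
    [0, 0, 0, 0, -1.2, 0, -0.4],
    [0, 0, 0, 0, -1.5, 0, -0.4],
    [0, 0, 0, 0, -2, 0, -0.4],
    [0, 0, 0, 0, -2, 0, -0.4],
    [0, 0, 0, 0, -2, 0, 0],
    [0, 0, 0, 0, -1, 0, 1],
    [0, 0, 0, 0, 0, 0, 1],
    [0, 0, 0, 0, 0, 0, 1],
  ],
)

```text
clock: 12.9
position: [525.4, -146.0, 166.5]
ee_rot: [-0.563, 0.564, 0.427, -0.427]
contact_force: [0.2, -0.6, -0.9]
gripper_width: 11.7
```

```bash
python3 - <<'E'
from h import *
st(); lev()
im,s=cloud("side"); np.save("side3.npy",s); cv2.imwrite("pics/s4.png",cv2.resize(im[140:240,290:410],None,fx=5,fy=5,interpolation=2))
im,w=cloud("top"); np.save("top3.npy",w)
o=np.array([519.5,-157.5]); y=-0.272; ex=np.array([np.cos(y),np.sin(y)]);ey=np.array([-ex[1],ex[0]])
for n,c in(("side",s),("top",w)):
    print(n,"sleeve",[(np.round(k["point"],1).tolist(),round(k["conf"],2)) for k in r.place_of(n,"sleeve_mid")],"post",[(np.round(k["point"],1).tolist(),round(k["conf"],2)) for k in r.place_of(n,"post_mid")])
    z=c[...,2]; l=np.stack([(c[...,:2]-o)@ex,(c[...,:2]-o)@ey,z],-1)
    def sel(a): return l[(l[...,0]>a[0])&(l[...,0]<a[1])&(l[...,1]>a[2])&(l[...,1]<a[3])&(z>a[4])&(z<a[5])]
    for t,a in(("sleeve",(-30,30,-15,42,55,97)),("rim",(-30,30,-15,42,82,97)),("post",(40,70,-60,-10,56,100)),("jaw",(-30,35,-50,-10,38,53)),("anvil",(-30,20,30,100,40,53))):
        p=sel(a)
        if len(p)>3: print(n,t,len(p),np.percentile(p,[2,50,98],axis=0).round(1).tolist())
E
```

```text
t 12.9 pos [ 525.4 -146.   166.5] yaw 74.3 down [ 0.0018 -0.0015 -1.    ] F [ 0.21 -0.58 -0.91] w 11.7
lev deg [ 0.12  0.   -0.06]
side sleeve [([711.6, 217.0, 40.0], 0.92), ([735.4, 295.4, 41.3], 0.72), ([530.5, -146.9, 52.6], 0.71)] post [([561.1, -209.5, 71.7], 0.47)]
side sleeve 206 [[-15.4, -1.0, 56.0], [-0.4, 22.3, 79.2], [20.4, 29.2, 92.0]]
side rim 85 [[-15.1, -1.3, 82.3], [3.0, 14.6, 88.2], [21.5, 29.3, 92.4]]
side post 54 [[47.5, -43.3, 57.0], [54.4, -31.2, 80.2], [62.9, -26.0, 92.9]]
side jaw 40 [[-24.2, -34.3, 38.8], [-11.4, -23.0, 44.4], [2.2, -19.2, 47.8]]
side anvil 162 [[-26.1, 46.3, 40.2], [-5.2, 73.0, 45.9], [18.8, 90.4, 47.9]]
top sleeve [([731.8, 297.6, 41.0], 0.68), ([462.8, 165.1, 4.3], 0.53), ([711.7, 217.5, 39.2], 0.48), ([529.4, -149.1, 53.1], 0.46)] post []
top sleeve 17 [[-17.1, 5.5, 62.1], [-13.2, 18.7, 83.3], [-6.0, 25.6, 92.8]]
top rim 10 [[-17.0, 12.0, 83.0], [-12.8, 19.7, 90.1], [-5.8, 25.7, 93.0]]
top jaw 24 [[-25.2, -33.7, 39.6], [-17.6, -27.2, 46.2], [-10.3, -20.4, 50.7]]
top anvil 159 [[-26.6, 56.0, 40.7], [-4.9, 73.7, 46.6], [19.1, 89.3, 52.2]]
```

View pics/s4.png

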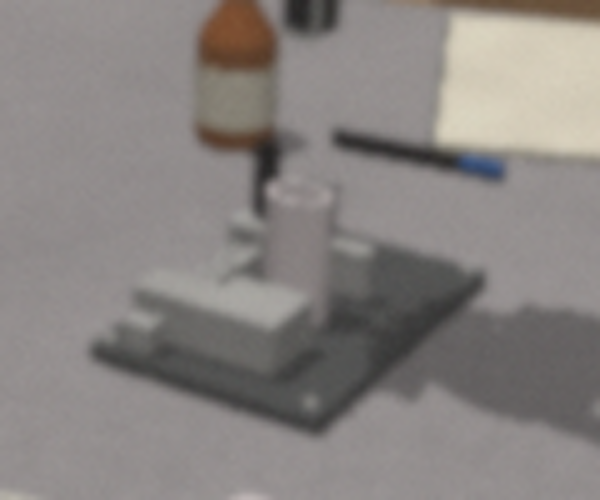

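The sleeve stands upright and free at (300,240), between the anvil and the moving jaw, with the post at (265,175). Next I move behind the post with a closed fist.

```bash
python3 - <<'E'
from h import *
o=np.array([519.5,-157.5]); y=-0.272; ex=np.array([np.cos(y),np.sin(y)]);ey=np.array([-ex[1],ex[0]])
t=o+55*ex-80*ey; print(t); plan([*t,160],74.4,6,1); print(delta([*t,160]))
E
```

```text
[ 550.98527735 -249.33505491]
[0,-0.0,0,-1.54,0.07,-0.89,1],[0,-0.0,0,-1.54,0.07,-0.89,1],[0,-0.0,0,-1.54,0.07,-0.89,1],[0,-0.0,0,-1.54,0.07,-0.89,1],[0,-0.0,0,-1.54,0.07,-0.89,1],[0,-0.0,0,-1.54,0.07,-0.89,1],
[-9.25823565  0.44684575 -5.33826744]
```

apply_moves(
  deltas=[
    [0, 0, 0, -0.9, 0, -0.5, 1],
    [0, 0, 0, -1.5, 0, -0.9, 1],
    [0, 0, 0, -1.8, 0, -1.0, 1],
    [0, 0, 0, -1.8, 0, -1.0, 1],
    [0, 0, 0, -1.6, 0, -0.9, 1],
    [0, 0, 0, -0.8, 0, -0.5, 1],
    [0, 0, 0, 0, 0, 0, 1],
    [0, 0, 0, 0, 0, 0, 1],
  ],
)

```text
clock: 13.87
position: [547.9, -246.3, 159.1]
ee_rot: [0.566, -0.561, -0.425, 0.429]
contact_force: [1.1, 0.8, -0.1]
gripper_width: 0.0
```

```bash
python3 - <<'E'
from h import *
st(); lev(); print(delta([551,-249.3,100]),74.4-yaw())
E
```

```text
t 13.87 pos [ 547.9 -246.3  159.1] yaw 74.34 down [-0.0089  0.0026 -1.    ] F [ 1.08  0.82 -0.12] w 0.0
lev deg [-0.53  0.    0.01]
[-0.20500707  5.90475649 -0.43648494] 0.057928870702227186
```

apply_moves(
  deltas=[
    [-0.5, 0, 0, -0.2, 0.5, -0.3, 1],
    [0, 0, 0, 0, 1.2, 0, 1],
    [0, 0, 0, 0, 1.8, 0, 1],
    [0, 0, 0, 0, 1.8, 0, 1],
    [0, 0, 0, 0, 1.8, 0, 1],
    [0, 0, 0, 0, 1.6, 0, 1],
    [0, 0, 0, 0, 0.8, 0, 1],
    [0, 0, 0, 0, 0.2, 0, 1],
    [0, 0, 0, 0, 0, 0, 1],
  ],
)

```text
clock: 14.62
position: [549.3, -242.3, 52.8]
ee_rot: [0.563, -0.561, -0.429, 0.429]
contact_force: [0.2, 0.2, -0.5]
gripper_width: -0.0
```

```bash
python3 - <<'E'
from h import *
st(); lev(); print(delta([551,-249.3,57]),74.4-yaw())
im,s=cloud("side"); cv2.imwrite("pics/s5.png",cv2.resize(im[100:240,280:420],None,fx=4,fy=4,interpolation=2))
E
```

```text
t 14.62 pos [ 549.3 -242.3   52.8] yaw 74.73 down [-0.001   0.0023 -1.    ] F [ 0.21  0.19 -0.48] w -0.0
lev deg [-0.09  0.    0.11]
[-0.6300715  -0.42614609 -0.35138726] -0.3328911047421883
```

View pics/s5.png

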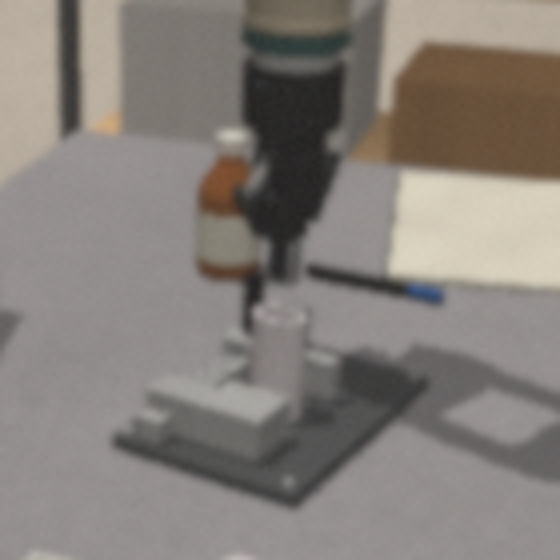

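apply_moves(
  deltas=[
    [-0.1, 0.3, 0.1, 0.2, -0.2, -0.2, 1],
    [0, 0, 0, 0.3, -0.2, -0.15, 1],
    [0, 0, 0, 0.2, 0, 0, 1],
    [0, 0, 0, 0, 0, 0, 1],
    [0, 0, 0, 0, 0, 0, 1],
  ],
)

```text
clock: 15.08
position: [557.6, -236.6, 62.3]
ee_rot: [-0.56, 0.566, 0.429, -0.426]
contact_force: [1.2, 0.1, 0.1]
gripper_width: 0.2
```

```bash
cat >> h.py <<'E'
def cal():
    st(); lev(); s=r.state(); o=np.array([519.5,-157.5]); y=-0.272; ex=np.array([np.cos(y),np.sin(y)]);ey=np.array([-ex[1],ex[0]])
    p=np.array(s["position"][:2])-o; f=np.array(s["contact_force"])[:2]; print("cal xy",(p@ex).round(1),(p@ey).round(1),"Fcal",(f@ex).round(2),(f@ey).round(2),"torque",np.round(s["wrist_torque"],3))
E
python3 - <<'E'
from h import *
cal()
E
```

```text
t 15.08 pos [ 557.6 -236.6   62.3] yaw 74.43 down [ 0.0078 -0.0036 -1.    ] F [1.23 0.06 0.08] w 0.2
lev deg [ 0.49  0.   -0.08]
cal xy 58.0 -65.9 Fcal 1.17 0.39 torque [ 0.015 -0.017  0.035]
```

apply_moves(
  deltas=[
    [0.3, 0, 0, 0.2, 0.15, 0.15, 1],
    [0, 0, 0, 0.15, 0, 0, 1],
    [0, 0, 0, 0, 0, 0, 1],
    [0, 0, 0, 0, 0, 0, 1],
  ],
)

```text
clock: 15.42
position: [557.4, -232.6, 61.5]
ee_rot: [-0.562, 0.565, 0.428, -0.427]
contact_force: [0.6, 0.0, 0.5]
gripper_width: -0.4
```

```bash
python3 - <<'E'
from h import *
cal()
E
```

```text
t 15.42 pos [ 557.4 -232.6   61.5] yaw 74.42 down [ 0.0034 -0.0027 -1.    ] F [0.57 0.04 0.48] w -0.4
lev deg [ 0.23  0.   -0.1 ]
cal xy 56.7 -62.2 Fcal 0.53 0.19 torque [ 0.01  -0.014 -0.002]
```

apply_moves(
  deltas=[
    [0, 0, 0, 0.15, 0, 0, 1],
    [0, 0, 0, 0.15, 0, 0, 1],
    [0, 0, 0, 0, 0, 0, 1],
  ],
)

```text
clock: 15.67
position: [558.1, -229.5, 61.2]
ee_rot: [-0.562, 0.565, 0.428, -0.427]
contact_force: [-0.4, -0.6, 0.9]
gripper_width: -0.4
```

```bash
python3 - <<'E'
from h import *
cal()
E
```

```text
t 15.67 pos [ 558.1 -229.5   61.2] yaw 74.41 down [ 0.0029 -0.0026 -1.    ] F [-0.36 -0.57  0.92] w -0.4
lev deg [ 0.2  0.  -0.1]
cal xy 56.5 -59.0 Fcal -0.2 -0.65 torque [-0.001 -0.002 -0.007]
```

apply_moves(
  deltas=[
    [0.1, 0, 0, 0.2, 0, 0, 1],
    [0, 0, 0, 0.2, 0, 0, 1],
    [0, 0, 0, 0.2, 0, 0, 1],
    [0, 0, 0, 0.2, 0, 0, 1],
    [0, 0, 0, 0.2, 0, 0, 1],
  ],
)

```text
clock: 16.08
position: [560.3, -221.0, 61.1]
ee_rot: [-0.562, 0.565, 0.426, -0.428]
contact_force: [-0.8, -3.1, 0.4]
gripper_width: -0.1
```

```bash
python3 - <<'E'
from h import *
cal()
E
```

```text
t 16.08 pos [ 560.3 -221.    61.1] yaw 74.32 down [ 0.     -0.0049 -1.    ] F [-0.78 -3.14  0.39] w -0.1
lev deg [ 0.08  0.   -0.27]
cal xy 56.4 -50.2 Fcal 0.09 -3.23 torque [-0.427  0.165 -0.003]
```

apply_moves(
  deltas=[
    [0.0, 0, 0, 0.2, 0, 0, 1],
    [0, 0, 0, 0.2, 0, 0, 1],
    [0, 0, 0, 0.2, 0, 0, 1],
    [0, 0, 0, 0.2, 0, 0, 1],
  ],
)

```text
clock: 16.42
position: [562.5, -212.8, 61.1]
ee_rot: [-0.562, 0.565, 0.426, -0.428]
contact_force: [-1.5, -2.3, 0.1]
gripper_width: 0.0
```

```bash
python3 - <<'E'
from h import *
cal()
E
```

```text
t 16.42 pos [ 562.5 -212.8   61.1] yaw 74.3 down [-5.0e-04 -5.5e-03 -1.0e+00] F [-1.51 -2.31  0.06] w 0.0
lev deg [ 0.06  0.   -0.31]
cal xy 56.2 -41.8 Fcal -0.84 -2.63 torque [-0.374  0.17  -0.031]
```

```bash
python3 - <<'E'
from h import *
im,c=cloud("side"); o=np.array([519.5,-157.5]); y=-0.272; ex=np.array([np.cos(y),np.sin(y)]);ey=np.array([-ex[1],ex[0]])
z=c[...,2]; l=np.stack([(c[...,:2]-o)@ex,(c[...,:2]-o)@ey,z],-1)
def sel(a): return l[(l[...,0]>a[0])&(l[...,0]<a[1])&(l[...,1]>a[2])&(l[...,1]<a[3])&(z>a[4])&(z<a[5])]
for t,a in(("sleeve",(-30,30,-12,44,55,97)),("post",(47,63,-60,10,62,90)),("jaw",(-30,-19,-50,20,38,50))):
    p=sel(a); print(t,len(p),np.percentile(p,[2,50,98],axis=0).round(1).tolist())
E
```

```text
sleeve 203 [[-15.7, -1.5, 56.5], [-0.1, 22.4, 79.2], [21.2, 29.0, 91.9]]
post 49 [[47.8, -36.1, 62.6], [52.0, -15.6, 78.0], [59.7, -10.9, 89.6]]
jaw 12 [[-25.6, -17.7, 39.1], [-22.7, -9.5, 43.4], [-20.2, -4.2, 47.6]]
```

apply_moves(
  deltas=[
    [0.0, 0, -0.2, 0.2, 0, 0, 1],
    [0, 0, 0, 0.2, 0, 0, 1],
    [0, 0, 0, 0.2, 0, 0, 1],
  ],
)

```text
clock: 16.72
position: [564.1, -206.9, 61.1]
ee_rot: [-0.563, 0.564, 0.427, -0.427]
contact_force: [-1.0, -3.4, 0.2]
gripper_width: 0.1
```

```bash
python3 - <<'E'
from h import *
cal()
E
```

```text
t 16.72 pos [ 564.1 -206.9   61.1] yaw 74.3 down [ 3.0e-04 -2.7e-03 -1.0e+00] F [-1.04 -3.42  0.25] w 0.1
lev deg [ 0.06  0.   -0.15]
cal xy 56.2 -35.6 Fcal -0.09 -3.57 torque [-0.574  0.294  0.002]
```

apply_moves(
  deltas=[
    [0.0, 0, -0.1, 0.15, 0, 0, 1],
    [0, 0, 0, 0.15, 0, 0, 1],
    [0, 0, 0, 0.15, 0, 0, 1],
  ],
)

```text
clock: 16.97
position: [565.3, -202.3, 61.1]
ee_rot: [-0.563, 0.564, 0.427, -0.427]
contact_force: [-0.6, -3.2, 1.5]
gripper_width: 0.2
```

```bash
python3 - <<'E'
from h import *
cal()
E
```

```text
t 16.97 pos [ 565.3 -202.3   61.1] yaw 74.28 down [ 4.0e-04 -1.2e-03 -1.0e+00] F [-0.61 -3.19  1.46] w 0.2
lev deg [ 0.04  0.   -0.06]
cal xy 56.1 -30.8 Fcal 0.27 -3.24 torque [-0.521  0.238  0.001]
```

apply_moves(
  deltas=[
    [0.0, 0, -0.1, 0.1, 0, 0, 1],
    [0, 0, 0, 0.1, 0, 0, 1],
  ],
)

```text
clock: 17.13
position: [565.9, -200.0, 61.0]
ee_rot: [0.564, -0.564, -0.427, 0.427]
contact_force: [-1.8, -3.8, -0.2]
gripper_width: -0.4
```

```bash
python3 - <<'E'
from h import *
cal()
E
```

```text
t 17.13 pos [ 565.9 -200.    61. ] yaw 74.29 down [ 8.e-04  7.e-04 -1.e+00] F [-1.83 -3.81 -0.16] w -0.4
lev deg [ 0.03 -0.    0.05]
cal xy 56.1 -28.5 Fcal -0.74 -4.17 torque [-0.561  0.242  0.041]
```

apply_moves(
  deltas=[
    [0, 0, 0, 0.07, 0, 0, 1],
    [0, 0, 0, 0.03, 0, 0, 1],
  ],
)

```text
clock: 17.3
position: [566.2, -198.8, 61.0]
ee_rot: [0.564, -0.564, -0.427, 0.427]
contact_force: [-1.8, -3.0, 0.1]
gripper_width: -0.2
```

```bash
python3 - <<'E'
from h import *
cal()
im,c=cloud("side"); o=np.array([519.5,-157.5]); y=-0.272; ex=np.array([np.cos(y),np.sin(y)]);ey=np.array([-ex[1],ex[0]])
z=c[...,2]; l=np.stack([(c[...,:2]-o)@ex,(c[...,:2]-o)@ey,z],-1)
def sel(a): return l[(l[...,0]>a[0])&(l[...,0]<a[1])&(l[...,1]>a[2])&(l[...,1]<a[3])&(z>a[4])&(z<a[5])]
for t,a in(("sleeve",(-30,30,-5,49,57,97)),("jaw",(-30,-19,-50,30,38,50)),("anvil",(-30,-19,35,60,38,50))):
    p=sel(a); print(t,len(p),np.percentile(p,[2,50,98],axis=0).round(1).tolist())
E
```

```text
t 17.3 pos [ 566.2 -198.8   61. ] yaw 74.29 down [ 8.e-04  8.e-04 -1.e+00] F [-1.8  -2.97  0.06] w -0.2
lev deg [ 0.03 -0.    0.06]
cal xy 56.1 -27.2 Fcal -0.94 -3.34 torque [-0.548  0.263 -0.001]
sleeve 202 [[-16.5, 12.0, 58.0], [0.0, 35.6, 80.1], [22.7, 42.6, 91.8]]
jaw 13 [[-25.6, -5.2, 39.7], [-23.1, 4.1, 44.3], [-19.9, 10.1, 45.8]]
anvil 12 [[-25.4, 47.0, 40.1], [-23.8, 54.2, 45.3], [-20.0, 59.9, 47.8]]
```

apply_moves(
  deltas=[
    [0, 0, 0, 0.08, 0, 0, 1],
    [0, 0, 0, 0.04, 0, 0, 1],
  ],
)

```text
clock: 17.52
position: [566.5, -197.6, 61.0]
ee_rot: [0.564, -0.564, -0.427, 0.427]
contact_force: [-1.3, -4.0, -0.2]
gripper_width: 0.3
```

```bash
python3 -c "from h import *; cal()"
```

```text
t 17.52 pos [ 566.5 -197.6   61. ] yaw 74.29 down [ 7.e-04  9.e-04 -1.e+00] F [-1.3  -4.04 -0.21] w 0.3
lev deg [ 0.03 -0.    0.06]
cal xy 56.0 -26.0 Fcal -0.17 -4.24 torque [-0.551  0.314  0.051]
```

apply_moves(
  deltas=[
    [0, 0, 0, 0.05, 0, 0, 1],
    [0, 0, 0, 0.0, 0, 0, 1],
  ],
)

```text
clock: 17.68
position: [566.7, -197.0, 61.0]
ee_rot: [0.564, -0.564, -0.427, 0.427]
contact_force: [-1.5, -2.7, 0.3]
gripper_width: -0.1
```

```bash
python3 -c "from h import *; cal()"
```

```text
t 17.68 pos [ 566.7 -197.    61. ] yaw 74.29 down [ 7.e-04  1.e-03 -1.e+00] F [-1.5  -2.66  0.26] w -0.1
lev deg [ 0.02 -0.    0.07]
cal xy 56.0 -25.4 Fcal -0.73 -2.97 torque [-0.453  0.228 -0.045]
```

apply_moves(
  deltas=[
    [0, 0, 0, 0.06, 0, 0, 1],
    [0, 0, 0, 0.04, 0, 0, 1],
  ],
)

```text
clock: 17.85
position: [566.9, -196.0, 61.0]
ee_rot: [0.564, -0.564, -0.427, 0.427]
contact_force: [-1.8, -3.1, 0.0]
gripper_width: 0.4
```

```bash
python3 -c "from h import *; cal()"
```

```text
t 17.85 pos [ 566.9 -196.    61. ] yaw 74.29 down [ 6.e-04  1.e-03 -1.e+00] F [-1.77 -3.08  0.03] w 0.4
lev deg [ 0.02 -0.    0.07]
cal xy 56.0 -24.3 Fcal -0.87 -3.44 torque [-0.496  0.235 -0.051]
```

apply_moves(
  deltas=[
    [0, 0, 0, 0.05, 0, 0, 1],
    [0, 0, 0, 0.0, 0, 0, 1],
  ],
)

```text
clock: 18.02
position: [567.1, -195.5, 61.0]
ee_rot: [0.564, -0.564, -0.427, 0.427]
contact_force: [-1.6, -3.9, -0.1]
gripper_width: -0.1
```

```bash
python3 -c "from h import *; cal()"
```

```text
t 18.02 pos [ 567.1 -195.5   61. ] yaw 74.29 down [ 6.e-04  9.e-04 -1.e+00] F [-1.56 -3.87 -0.15] w -0.1
lev deg [ 0.02 -0.    0.06]
cal xy 56.0 -23.8 Fcal -0.46 -4.15 torque [-0.562  0.257  0.016]
```

apply_moves(
  deltas=[
    [0, 0, 0, 0.05, 0, 0, 1],
    [0, 0, 0, 0.02, 0, 0, 1],
  ],
)

```text
clock: 18.18
position: [567.1, -195.2, 61.0]
ee_rot: [-0.564, 0.564, 0.427, -0.427]
contact_force: [-2.2, -4.8, -0.1]
gripper_width: -0.1
```

```bash
python3 -c "from h import *; cal()"
```

```text
t 18.18 pos [ 567.1 -195.2   61. ] yaw 74.27 down [ 4.e-04  1.e-04 -1.e+00] F [-2.17 -4.78 -0.09] w -0.1
lev deg [ 0.02 -0.    0.01]
cal xy 56.0 -23.5 Fcal -0.81 -5.19 torque [-0.756  0.345 -0.039]
```

apply_moves(
  deltas=[
    [0, 0, 0, 0.05, 0, 0, 1],
    [0, 0, 0, 0.0, 0, 0, 1],
  ],
)

```text
clock: 18.35
position: [567.1, -195.3, 61.0]
ee_rot: [-0.564, 0.564, 0.427, -0.427]
contact_force: [-2.3, -4.7, -0.1]
gripper_width: -0.1
```

```bash
python3 -c "from h import *; cal()"
```

```text
t 18.35 pos [ 567.1 -195.3   61. ] yaw 74.25 down [ 1.e-04 -9.e-04 -1.e+00] F [-2.3  -4.68 -0.13] w -0.1
lev deg [ 0.02  0.   -0.05]
cal xy 56.0 -23.6 Fcal -0.96 -5.13 torque [-0.713  0.398  0.029]
```

apply_moves(
  deltas=[
    [0, 0, 0, 0.06, 0, 0, 1],
  ],
)

```text
clock: 18.43
position: [567.2, -195.0, 61.0]
ee_rot: [-0.563, 0.564, 0.426, -0.427]
contact_force: [-1.5, -5.6, 0.4]
gripper_width: 0.4
```

```bash
python3 -c "from h import *; cal()"
```

```text
t 18.43 pos [ 567.2 -195.    61. ] yaw 74.23 down [-0.     -0.0014 -1.    ] F [-1.54 -5.59  0.42] w 0.4
lev deg [ 0.02  0.   -0.08]
cal xy 56.0 -23.4 Fcal 0.01 -5.8 torque [-0.883  0.341  0.013]
```

apply_moves(
  deltas=[
    [0, 0, 0, 0.08, 0, 0, 1],
  ],
)

```text
clock: 18.52
position: [567.3, -194.8, 61.1]
ee_rot: [-0.563, 0.565, 0.426, -0.427]
contact_force: [-2.1, -6.3, 0.3]
gripper_width: -0.0
```

```bash
python3 -c "from h import *; cal()"
```

```text
t 18.52 pos [ 567.3 -194.8   61.1] yaw 74.21 down [-1.0e-04 -2.4e-03 -1.0e+00] F [-2.14 -6.31  0.32] w -0.0
lev deg [ 0.03  0.   -0.13]
cal xy 56.1 -23.1 Fcal -0.37 -6.66 torque [-1.106  0.38   0.005]
```

The position has stalled and the push has risen from about 3.3 N while sliding to 6.7 N, so the sleeve carries roughly 3.5 N. Backing off.

apply_moves(
  deltas=[
    [0, 0, 0.1, -0.2, 0, 0, 1],
    [0, 0, 0, -0.4, 0, 0, 1],
    [0, 0, 0, -0.8, 0, 0, 1],
    [0, 0, 0, -0.8, 0, 0, 1],
    [0, 0, 0, -0.3, 0, 0, 1],
    [0, 0, 0, 0, -0.6, 0, 1],
    [0, 0, 0, 0, -1.5, 0, 1],
    [0, 0, 0, 0, -2, 0, 1],
    [0, 0, 0, 0, -2, 0, 1],
    [0, 0, 0, 0, -2, 0, 1],
    [0, 0, 0, 0, -1, 0, 1],
    [0, 0, 0, 0, 0, 0, 1],
  ],
)

```text
clock: 19.52
position: [560.0, -218.4, 156.5]
ee_rot: [0.565, -0.563, -0.428, 0.426]
contact_force: [0.9, -0.6, 0.3]
gripper_width: -0.0
```

apply_moves(
  deltas=[
    [0, 0, 0, -1, -0.5, 0, 1],
    [0, 0, 0, -2, -1, 0, 1],
    [0, 0, 0, -2, -1, 0, 1],
    [0, 0, 0, -2, -1, 0, 1],
    [0, 0, 0, -1, 0, 0, 1],
    [0, 0, 0, 0, 0, 0, 1],
    [0, 0, 0, 0, 0, 0, 1],
  ],
)

```text
clock: 20.1
position: [535.1, -299.7, 186.4]
ee_rot: [0.568, -0.56, -0.427, 0.427]
contact_force: [-0.0, -0.6, -0.1]
gripper_width: 0.0
```

```bash
python3 - <<'E'
from h import *
cal()
im,c=cloud("side"); o=np.array([519.5,-157.5]); y=-0.272; ex=np.array([np.cos(y),np.sin(y)]);ey=np.array([-ex[1],ex[0]])
t,_=cloud("top")
out=np.zeros((560,800,3),np.uint8); out[:,:480]=cv2.resize(im[135:240,295:385],(480,560),interpolation=2); out[:280,480:]=cv2.resize(t[185:255,340:420],(320,280),interpolation=2); out[280:,480:]=cv2.resize(t[140:260,200:337],(320,280),interpolation=2)
cv2.imwrite("pics/s6.png",out)
z=c[...,2]; l=np.stack([(c[...,:2]-o)@ex,(c[...,:2]-o)@ey,z],-1)
def sel(a): return l[(l[...,0]>a[0])&(l[...,0]<a[1])&(l[...,1]>a[2])&(l[...,1]<a[3])&(z>a[4])&(z<a[5])]
for t,a in(("sleeve",(-30,30,-5,52,57,97)),("jaw",(-30,-19,-50,30,38,50)),("anvil",(-30,-19,35,60,38,50)),("post",(47,63,-50,20,62,90))):
    p=sel(a); print(t,len(p),np.percentile(p,[2,50,98],axis=0).round(1).tolist())
for n in("rod","block","bottle","beaker","sleeve_mid"): print(n,[(np.round(k["point"]).tolist(),round(k["conf"],2)) for k in r.place_of("side",n)][:3])
E
```

```text
t 20.1 pos [ 535.1 -299.7  186.4] yaw 74.32 down [-0.0073  0.0086 -0.9999] F [-0.02 -0.64 -0.12] w 0.0
lev deg [-0.54  0.    0.36]
cal xy 53.2 -132.8 Fcal 0.15 -0.62 torque [ 0.022 -0.035 -0.007]
sleeve 207 [[-16.2, 15.6, 57.4], [-0.7, 39.5, 80.1], [21.3, 46.1, 91.7]]
jaw 11 [[-25.4, 2.1, 39.4], [-23.8, 9.3, 44.5], [-19.5, 12.9, 46.3]]
anvil 11 [[-26.3, 48.7, 38.5], [-24.6, 54.0, 44.8], [-20.9, 59.5, 46.2]]
post 42 [[47.1, -2.8, 63.0], [52.2, 2.6, 75.6], [60.2, 6.3, 89.4]]
rod [([464.0, 168.0, 7.0], 0.59), ([569.0, -176.0, 68.0], 0.24), ([531.0, -133.0, 54.0], 0.23)]
block [([486.0, 298.0, 5.0], 0.74), ([523.0, -154.0, -1.0], 0.55)]
bottle [([648.0, -427.0, -1.0], 0.69)]
beaker [([589.0, 494.0, 0.0], 0.94)]
sleeve_mid [([709.0, 219.0, 44.0], 0.95), ([734.0, 296.0, 40.0], 0.92), ([534.0, -134.0, 53.0], 0.79)]
```

View pics/s6.png

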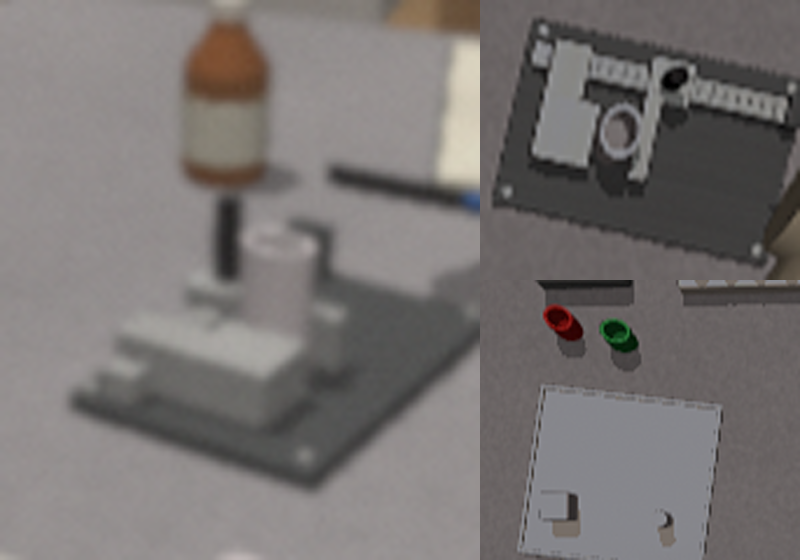

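The pictures show the sleeve (620,130 in the top crop) upright and touching both the anvil and the square-looking moving jaw. The rod, block and look-alikes haven't moved, and the arm is clear. Handing in.

```bash
python3 -c "from cell import r; print(r.finish_job())"
```

```text
the job is handed in; nothing more can be done
None
```

The sleeve is standing upright in the caliper, held against both jaws. It was handed in at about 20 s with the arm clear; no verdict was reported.

- **Placing:** I gripped the sleeve across its narrow side (about 31 mm) and stood it on the plate at about x = +3 mm, between the open jaws. I felt it touch the plate at 5.8 N before letting go.
- **Closing:** I pushed the thumb post with closed fingers. Sliding took about 3.3 N. At the end the jaw stopped moving and the push rose to 6.7 N, so the sleeve was carrying about 3.5 N at most. That is well under the 8 to 9 N at which the jaw leans too far.
- **Last checks:** The top view shows the jaw looking square with the sleeve touching both faces. The camera puts the moving face at about y = +13 mm, where a closed jaw should be. The rod, block, bottle and beaker read within about 4 mm of where they started. I did not re-measure the marker, but it looks untouched in the side view.
- **Less certain:** I did not measure the jaw's lean or the clamping force after letting go; both are inferred from the push. Force readings vary by about 0.7 N. The jaw's own friction (about 2.5 N) may have let it ease back slightly.

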